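# Seat the drill template on the pins of the clamped blank

### The arm

A 6-joint arm with a two-finger parallel gripper is mounted at the origin on the work surface. World frame = base frame: x ahead of the robot, y to its left, z up, the work surface at z = 0. Lengths are in m, angles in rad, forces in N, time in s.
With the tool pointing down it reaches from about 0.3 to 0.875 m from the base axis. Payload 6.4 kg.
Tool frame: the origin (TCP) lies midway between the tips of the shut fingers; the grasp point (between the pads) lies 19 mm behind it; z points along the fingers, y is the line along which they close (so a half turn about z gives the same grasp; the last joint's range is limited). The gripper opens to 85 mm and grips with 20 to 120 N. Pads are 22 mm wide; open, the fingers measure 114 mm over their backs; the gripper's body (76 mm by 85 mm) begins 54 mm behind the grasp point. The pads swing forward as they close: fully open they stand 13 mm farther back than shut.
Start: joints at [-1.316, 0.181, 1.607, -0, 1.354, -0.206], TCP at [0.256, -0.515, 0.231] pointing down, gripper open.
Joint ranges: [-2.99, 2.99], [-0.89, 2.07], [0.3, 2.58], [-1.14, 4.28], [0, 2.63], [-3.12, 3.12]. Speed limits (rad/s): [2.57, 2.57, 3.01, 3.14, 3.14, 3.14].

### API

Orientations are given as a unit quaternion [w, x, y, z].
In Python, from bench import ctrl gives the robot as it stands.
- The arm moves only by the tool send_rows, never from a script. Its argument "motion" is a list of rows, each a list of 7 numbers: the turn, a rotation vector about the tool's x, y, z in degrees, then the shift along the tool's x, y, z in mm, then the closure, from -1 (fully open) to 1 (shut). In form: [[rx, ry, rz, tx, ty, tz, grip], ...]. A call has exactly 10 rows; each row shifts and turns the commanded pose from where the row before left it, along the tool's axes as they then stand; what a row does not reach is not made up. A row lasts 1/10 s, in which the tool goes at most 50 mm and 8.59 degrees, less where a joint would pass 70% of its speed; a pose out of reach is approached as far as the arm can. A call is refused whole if a number of a shift passes 50 or a number of a turn 8.59, either way. A call with a gripper value outside its range is refused whole. The fingers move at their own pace and stop on an object; the grip force is fixed at half the most. Time passes only in rows, so rows that do not move let the fingers close, or fill a call up. It gives the time, the measured TCP pose, the force, the opening and the grip force at its end, in the units of the state.
- ctrl.get_obs(): the state, without advancing time (a new reading comes with each control period).
- ctrl.camera(name): name is "side" or "top"; returns a dict with "color" (480x640x3 uint8, red, green, blue), "z_map" (480x640 float32, m along the optical axis (not along the pixel's ray), 0 where there is no reading), "mtx" (3x3 intrinsics, pixels), "extrinsics" (4x4, takes a point from camera to world coordinates). Camera axes: x right, y down, z forward; pixel columns grow to the right and rows downward; lengths in m; the calibration is good to about 2 mm. A picture is of the moment at which its call begins.
- ctrl.hand_in(): hands the job in; it is judged then, once.
The state is a dict: "time_s": time; "q": joint angles; "dq": joint speeds; "joint_efforts": joint torques, N m; "eef_pos": TCP position; "eef_rot": TCP orientation; "wrist_force": force on the tool from outside, world axes, zero at the start; "torque": the same for the moment, N m; "opening": opening from 0.0 (shut) to 1.0 (fully open); "grasp_force": force on a finger pad.
Only numpy, scipy, OpenCV 4.12 (cv2) and the standard library are available. Lean on these libraries where they do the work, as an engineer would, in place of code of your own. Each camera call takes 0.05 s, during which the arm holds its last target. There are 200 camera calls.

### The job

Pick up the drill template by its black handle and fit it over the three dowel pins of the aluminium blank in the drilling jig, so that it lies flat and fully home on the blank, and let go of it. The blank is not clamped at an exact place, so lay the template lightly on the pin tops and slide it about until the holes drop over the pins; never press or drop it hard on the jig, and leave the other things on the bench where they are.

Things in the scene. Friction and masses are not known exactly. Their poses are not given: they have to be found in the camera images.
- template_grip (a point): Drill template, loose, about 0.4 kg, flat on the bench at the start: an aluminium plate 150 (its x) x 110 (its y) x 6 mm with an upright black handle block in the middle, 60 mm long along x, 20 mm wide along y, rising 44 mm above the plate. This point: middle of the handle, 28 mm above the plate's underside. Seated, it is 28 mm above jig_middle; on the pin tops, 36 mm.
- template: The same template; origin mid-underside of the plate, same axes. Three 12.5 mm round through holes at (x, y) = (-55, 35), (-55, -35), (55, 0) mm from its centre, for the pins; it fits only one way round, its x along the jig's x, the one-hole end to +x. Three small steel bushes on its top are not holes.
- jig_middle (a point): Middle of the drilling jig, 30 mm above the bench, level with the upper face of the 150 x 110 x 15 mm aluminium blank clamped on it. Axes: those of jig and blank. The blank's centre is NOT exactly here: it stands up to 7 mm off along x and up to 7 mm off along y, either way, unmeasured (it is not turned). Once clamped it does not move.
- jig_pin (a point): Where the pin of the one-pin end would have its foot if the blank were centred. Three steel dowel pins, 10 mm thick, flat-topped, stand 8 mm out of the blank's upper face at (x, y) = (-55, 35), (-55, -35), (55, 0) mm from the blank's centre; they share the blank's unmeasured offset.
- jig: The jig with the blank and pins it carries, fixed to the bench: a dark steel bed 230 (x) x 190 (y) x 15 mm; origin mid-underside. The four clamp lugs around the blank end 2 mm below its upper face.
- screwdriver: Screwdriver lying on the bench; to be left alone. Origin under its middle.
- wrench: Steel wrench lying on the bench; to be left alone. Origin under its middle.
- tape: Roll of paper tape, 60 mm across and 25 mm high, between the jig and the template; to be left alone. Origin under its middle.
- tub: White plastic tub, 90 mm across and 110 mm high; to be left alone. Origin under its middle.
- glue: White glue bottle, 60 mm across and 170 mm high; to be left alone. Origin under its middle.
- carton: Blue carton, 120 x 160 x 70 mm; to be left alone. Origin under its middle.
- hammer: Hammer lying on the bench; to be left alone. Origin under its middle.
There are look-alikes about, which are no part of the job. Several things look just like the template: the one meant starts farthest to the robot's right.

How it is judged:
At the end, for the whole second after the job is handed in: The template lies at rest over the three pins: its handle point 25 to 30 mm above the jig's middle point (28 mm is fully home), within 13 mm of it sideways, its x axis within 0.06 rad of the jig's, tilted less than 0.03 rad, and released (z of template_grip in the frame of jig_middle between 0.025 and 0.03 m and horizontal distance between template_grip and jig_middle below 0.013 m and angle between the x axis of template_grip and the x axis of jig_middle, either way round below 0.06 rad and angle between template_grip's own z axis and vertical below 0.03 rad and linear speed of template below 0.01 m/s); the robot touches nothing.
It fails at once if the template is pressed or dropped on the jig, blank or pins with more than 45 N (contact force between template and jig above 45 N).
It fails at once if one of the other things on the bench (screwdriver, wrench, tape, tub, glue, carton, hammer) is moved more than 30 mm (distance of any of screwdriver, wrench, tape, tub, glue, carton, hammer from where it was at the start of the episode above 0.03 m).
It also fails if it takes over 72 s, if anything falls off the work surface, if the arm or the gripper's body presses on something with over 40 N, if the wrist force passes 120 N, or if a joint passes its speed limit or range.

## Working session

There is one attempt and no reset: what is moved stays moved. The work goes in short steps, Python scripts to look and compute and a tool call to move; the robot and the scene stay as the last step left them, time stands still between calls to the robot, and variables do not carry over. Pictures are saved under pics/ and viewed, at most 10 in all, crops included, and the job is handed in when it is done.

Besides the shell and the picture viewer there is one more tool, called in YAML: its name, and indented under it one key for each argument. send_rows: Moves the arm, as the interface text tells. Its arguments: {"type":"object","properties":{"motion":{"type":"array","items":{"type":"array","items":{"type":"number"}}}},"required":["motion"]}

```bash
mkdir -p pics; ls
python3 - <<'E'
from bench import ctrl
import cv2,numpy as np
o=ctrl.get_obs();print({k:np.round(v,4).tolist() for k,v in o.items()})
for n in("top","side"):
    c=ctrl.camera(n);cv2.imwrite(f"pics/{n}0.png",c["color"][:,:,::-1]);np.savez(f"{n}0.npz",**c)
    print(n,c["mtx"].tolist(),np.round(c["extrinsics"],4).tolist())
E
```

```text
pics
{'time_s': 0.0, 'q': [-1.3163, 0.1815, 1.608, -0.0, 1.3538, -0.2063], 'dq': [-0.0011, 0.0008, -0.0018, -0.0005, -0.0024, -0.0011], 'joint_efforts': [-0.0015, -44.4868, -35.1336, -0.0004, 0.0088, -0.0], 'eef_pos': [0.2555, -0.5145, 0.2304], 'eef_rot': [-0.0009, 0.9736, 0.2284, -0.0], 'wrist_force': [-1.153, -0.7982, -0.3994], 'torque': [-0.0317, -0.0632, 0.0014], 'grasp_force': 0.0, 'opening': 1.0018}
top [[445.73362656417555, 0.0, 313.7016361854215], [0.0, 445.73362656417555, 238.06906455749993], [0.0, 0.0, 1.0]] [[-0.0031, -0.9884, 0.1519, 0.3761], [-1.0, 0.0042, 0.0068, 0.0045], [-0.0074, -0.1519, -0.9884, 0.9663], [0.0, 0.0, 0.0, 1.0]]
side [[437.3963453191348, 0.0, 316.136345776329], [0.0, 437.3963453191348, 241.70910525900206], [0.0, 0.0, 1.0]] [[-0.977, -0.1523, 0.149, 0.3977], [-0.212, 0.6253, -0.7511, 0.7274], [0.0212, -0.7654, -0.6432, 0.657], [0.0, 0.0, 0.0, 1.0]]
```

View pics/top0.png

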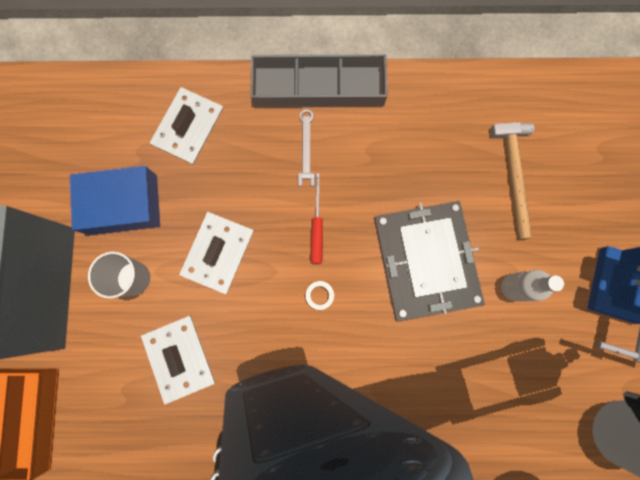

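View pics/side0.png

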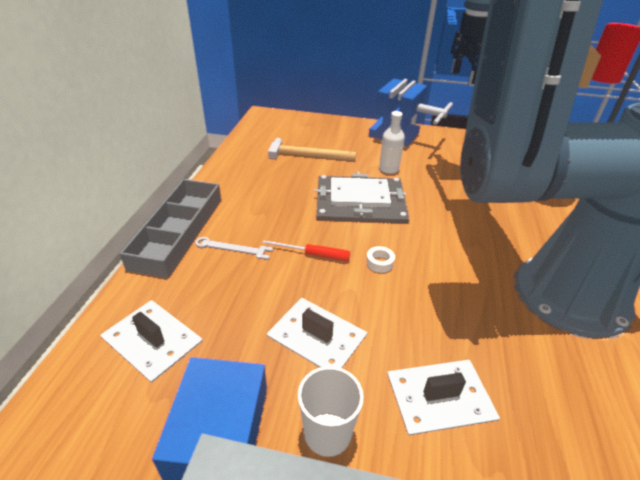

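The top image shows three look-alikes, with black handles at (184,121), (214,251) and (174,361). Image right is the robot's right (-y), so (214,251) fits the description. The jig is around (430,258). Next is one enlarged crop to confirm, plus world coordinates.

```bash
cat > h.py <<'E'
import numpy as np,cv2
def onplane(c,uv,z):
    E,K=c["extrinsics"],c["mtx"]
    uv=np.atleast_2d(uv).astype(float)
    d=(E[:3,:3]@np.linalg.inv(K)@np.c_[uv,np.ones(len(uv))].T).T
    t=(z-E[2,3])/d[:,2]
    return E[:3,3]+d*t[:,None]
def proj(c,P):
    P=np.atleast_2d(P);E=c["extrinsics"];p=(P-E[:3,3])@E[:3,:3]
    p=p@c["mtx"].T;return p[:,:2]/p[:,2:]
E
python3 - <<'E'
from h import *
c=dict(np.load("top0.npz"));s=dict(np.load("side0.npz"))
print("top",onplane(c,[(184,121),(214,251),(174,361)],.045).round(3).tolist())
im=c["color"][:,:,::-1]
a=cv2.resize(im[200:300,170:265],None,fx=4.2,fy=4.2,interpolation=cv2.INTER_CUBIC)
b=cv2.resize(im[195:325,370:490],None,fx=3.3,fy=3.3,interpolation=cv2.INTER_CUBIC)
o=np.zeros((430,800,3),np.uint8);o[:a.shape[0],:a.shape[1]]=a;o[:b.shape[0],401:401+b.shape[1]]=b[:, :399]
cv2.imwrite("pics/crop1.png",o)
E
```

```text
top [[0.778, 0.293, 0.045], [0.491, 0.219, 0.045], [0.269, 0.293, 0.045]]
```

View pics/crop1.png

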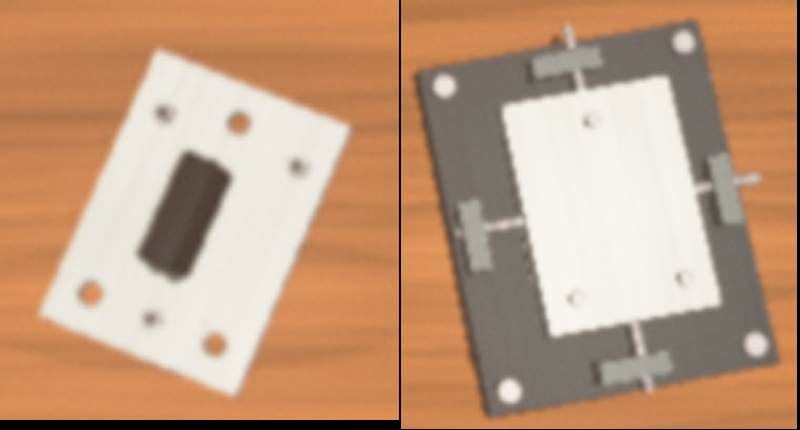

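The crop confirms the template at handle (214,251): its single hole is at crop (238,123) and its two-hole end at (90,293) and (214,344). The jig's single pin is at crop (593,118) and its pair at (576,297) and (685,278). Both single ends point up in the image, away from the robot.

```bash
cat > m.py <<'E'
from h import *
def fit(L,W): # 2D rigid fit local->world
    L=np.array(L,float);W=np.array(W)[:,:2];lc,wc=L.mean(0),W.mean(0)
    a,b=(L-lc),(W-wc);th=np.arctan2((a[:,0]*b[:,1]-a[:,1]*b[:,0]).sum(),(a*b).sum())
    R=np.array([[np.cos(th),-np.sin(th)],[np.sin(th),np.cos(th)]])
    t=wc-R@lc;res=np.linalg.norm(L@R.T+t-W,axis=1)
    return t.round(4),round(np.degrees(th),2),(res*1e3).round(1)
H=np.array([(-55,35),(-55,-35),(55,0)])/1e3
E
python3 - <<'E'
from m import *
c=dict(np.load("top0.npz"))
A=lambda p:(np.array(p)+.5)/4.2-.5+[170,200]
B=lambda p:(np.array(p)-[401,0]+.5)/3.3-.5+[370,195]
box=lambda a,b:np.array([(a,b),(a,-b),(-a,-b),(-a,b)])/2e3
print("tmpl holes",fit(H,onplane(c,A([(90,293),(214,344),(238,123)]),.004)))
print("tmpl plate",fit(box(150,110),onplane(c,A([(158,50),(350,126),(236,396),(40,315)]),.006)))
print("bed",fit(box(230,190),onplane(c,B([(418,72),(697,21),(777,360),(489,415)]),.015)))
print("blank",fit(box(150,110),onplane(c,B([(503,106),(667,78),(719,303),(552,335)]),.030)))
print("pins",fit(H,onplane(c,B([(576,297),(685,278),(593,118)]),.038)))
print("handle",onplane(c,A([(185,215),(207,160),(163,270)]),.05))
s=dict(np.load("side0.npz"))
from numpy import array
print("side handle top", onplane(s,[(318,317)],.05))
E
```

```text
tmpl holes (array([0.4942, 0.2238]), np.float64(-22.23), array([0., 0., 0.]))
tmpl plate (array([0.4938, 0.2228]), np.float64(-21.96), array([0.2, 0.3, 0.2, 0.3]))
bed (array([ 0.4749, -0.2342]), np.float64(10.19), array([2.6, 2.2, 2.9, 2. ]))
blank (array([ 0.4796, -0.2404]), np.float64(10.04), array([1.1, 1.7, 1.7, 1.2]))
pins (array([ 0.4801, -0.2393]), np.float64(9.89), array([0.3, 0.1, 0.2]))
handle [[0.49103782 0.21841805 0.05      ]
 [0.51848076 0.20833854 0.05      ]
 [0.46383607 0.22840898 0.05      ]]
side handle top [[0.49061786 0.2226321  0.05      ]]
```

send_rows:
  motion:
    - [0,0,8.07,0,0,0,-1]
    - [0,0,8.07,0,0,0,-1]
    - [0,0,8.07,0,0,0,-1]
    - [0,0,8.07,0,0,0,-1]
    - [0,0,8.07,0,0,0,-1]
    - [0,0,8.07,0,0,0,-1]
    - [0,0,0,-3.1,-42.9,0,-1]
    - [0,0,0,-3.1,-42.9,0,-1]
    - [0,0,0,-3.1,-42.9,0,-1]
    - [0,0,0,-3.1,-42.9,0,-1]

```text
time_s: 1.1
eef_pos: [0.3086, -0.3495, 0.2307]
eef_rot: [-0.0, 0.982, -0.191, -0.0]
wrist_force: [0.0, 0.7, 0.5]
opening: 1.0
grasp_force: 0.0
```

send_rows:
  motion:
    - [0,0,0,-3.1,-42.9,0,-1]
    - [0,0,0,-3.1,-42.9,0,-1]
    - [0,0,0,-3.1,-42.9,0,-1]
    - [0,0,0,-3.1,-42.9,0,-1]
    - [0,0,0,-3.1,-42.9,0,-1]
    - [0,0,0,-3.1,-42.9,0,-1]
    - [0,0,0,-3.1,-42.9,0,-1]
    - [0,0,0,-3.1,-42.9,0,-1]
    - [0,0,0,-3.1,-42.9,0,-1]
    - [0,0,0,-3.1,-42.9,0,-1]

```text
time_s: 2.1
eef_pos: [0.4407, 0.0599, 0.2312]
eef_rot: [0.0, 0.982, -0.191, 0.0]
wrist_force: [0.3, -0.7, -0.1]
opening: 1.005
grasp_force: 0.0
```

send_rows:
  motion:
    - [0,0,0,-3.1,-42.9,0,-1]
    - [0,0,0,-3.1,-42.9,0,-1]
    - [0,0,0,-3.1,-42.9,0,-1]
    - [0,0,0,-3.1,-42.9,0,-1]
    - [0,0,0,0,0,25,-1]
    - [0,0,0,0,0,30,-1]
    - [0,0,0,0,0,30,-1]
    - [0,0,0,0,0,25,-1]
    - [0,0,0,0,0,0,-1]
    - [0,0,0,0,0,0,-1]

```text
time_s: 3.1
eef_pos: [0.4933, 0.2217, 0.1213]
eef_rot: [0.0, 0.982, -0.191, -0.001]
wrist_force: [-0.3, -0.1, -0.1]
opening: 1.0
grasp_force: 0.0
```

send_rows:
  motion:
    - [0,0,0,0,-1,25,-1]
    - [0,0,0,0,0,25,-1]
    - [0,0,0,0,0,25,-1]
    - [0,0,0,0,0,20,-1]
    - [0,0,0,0,0,12,-1]
    - [0,0,0,0,0,0,-1]
    - [0,0,0,0,0,0,0]
    - [0,0,0,0,0,0,1]
    - [0,0,0,0,0,0,1]
    - [0,0,0,0,0,0,1]

```text
time_s: 4.1
eef_pos: [0.4944, 0.2228, 0.0151]
eef_rot: [-0.0, 0.982, -0.191, 0.001]
wrist_force: [-0.2, -0.4, -0.2]
opening: 0.329
grasp_force: 0.0
```

send_rows:
  motion:
    - [0,0,0,0,0,0,1]
    - [0,0,0,0,0,0,1]
    - [0,0,0,0,0,0,1]
    - [0,0,0,0,0,0,1]
    - [0,0,0,0,0,0,1]
    - [0,0,0,0,0,0,1]
    - [0,0,0,0,0,0,1]
    - [0,0,0,0,0,0,1]
    - [0,0,0,0,0,0,1]
    - [0,0,0,0,0,0,1]

```text
time_s: 5.1
eef_pos: [0.4945, 0.223, 0.0151]
eef_rot: [-0.0, 0.982, -0.191, 0.001]
wrist_force: [-0.7, 0.4, 5.6]
opening: 0.227
grasp_force: 60.2
```

send_rows:
  motion:
    - [0,0,0,0,0,-10,1]
    - [0,0,0,0,0,-35,1]
    - [0,0,0,0,0,-35,1]
    - [0,0,0,0,0,-30,1]
    - [0,0,0,7.3,19.7,0,1]
    - [0,0,0,14.5,39.5,0,1]
    - [0,0,0,14.5,39.5,0,1]
    - [0,0,0,14.5,39.5,0,1]
    - [0,0,0,14.5,39.5,0,1]
    - [0,0,0,14.5,39.5,0,1]

```text
time_s: 6.1
eef_pos: [0.4851, -0.0099, 0.1239]
eef_rot: [0.0, 0.982, -0.191, -0.001]
wrist_force: [1.3, 0.2, -4.7]
opening: 0.222
grasp_force: 60.1
```

send_rows:
  motion:
    - [0,0,0,14.5,39.5,0,1]
    - [0,0,0,14.5,39.5,0,1]
    - [0,0,0,14.5,39.5,0,1]
    - [0,0,0,14.5,39.5,0,1]
    - [0,0,0,14.5,39.5,0,1]
    - [0,0,0,7.2,19.6,0,1]
    - [0,0,-8,0,0,0,1]
    - [0,0,-8,0,0,0,1]
    - [0,0,-8,0,0,0,1]
    - [0,0,-8,0,0,0,1]

```text
time_s: 7.1
eef_pos: [0.4778, -0.2392, 0.1236]
eef_rot: [-0.001, 0.996, 0.09, -0.001]
wrist_force: [-0.3, 0.6, -5.3]
opening: 0.22
grasp_force: 60.4
```

Run:
```python
from bench import ctrl
from h import *
o=ctrl.get_obs();print({k:np.round(o[k],4).tolist() for k in("time_s","eef_pos","eef_rot","wrist_force","torque","opening")})
for n in("top","side"):
    c=ctrl.camera(n);np.savez(f"{n}1.npz",**c)
    u,v=proj(c,[.48,-.24,.13])[0].round().astype(int);print(n,u,v)
    x0,y0=max(0,min(u-66,507)),max(0,min(v-60,347))
    a=cv2.resize(c["color"][y0:y0+133,x0:x0+133,::-1],None,fx=3,fy=3,interpolation=cv2.INTER_CUBIC)
    print(x0,y0); cv2.imwrite(f"{n}1.png",a)
cv2.imwrite("pics/crop2.png",np.hstack([cv2.imread("top1.png"),cv2.imread("side1.png")]))
```

```text
{'time_s': 7.1, 'eef_pos': [0.4778, -0.2392, 0.1236], 'eef_rot': [-0.0008, 0.996, 0.0897, -0.0009], 'wrist_force': [-0.2782, 0.6275, -5.2566], 'torque': [-0.0106, 0.0048, -0.0133], 'opening': 0.2202}
top 446 250
380 190
side 362 155
296 95
```

View pics/crop2.png

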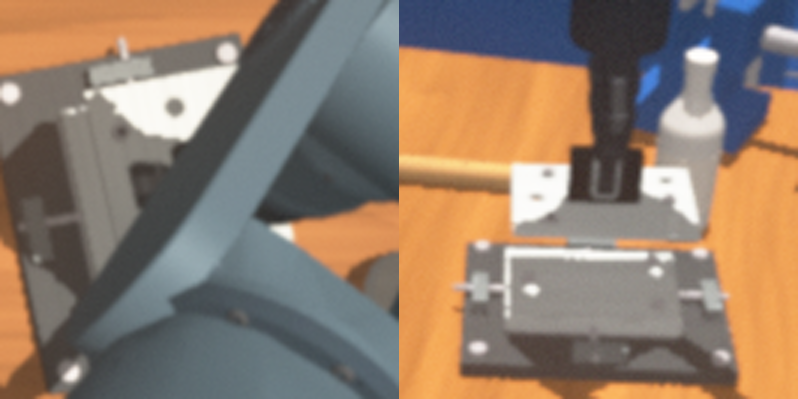

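The template is held level above the jig at heading about 10.3°. I'll check the pins from the side camera (first picture) to get a second estimate of their centre.

Run:
```python
from m import *
s=dict(np.load("side0.npz"));t=dict(np.load("top0.npz"))
im=s["color"][:,:,::-1]
# expected pin tops in the side image from top estimate
th=np.radians(10);R=np.array([[np.cos(th),-np.sin(th)],[np.sin(th),np.cos(th)]])
P=np.c_[H@R.T+[.480,-.2393],np.full(3,.038)]
print("expected crop px",(((proj(s,P)-[310,165]+.5)*8-.5)).round(0).tolist())
cv2.imwrite("pics/crop3.png",cv2.resize(im[165:225,310:410],None,fx=8,fy=8,interpolation=cv2.INTER_CUBIC))
```

```text
expected crop px [[573.0, 243.0], [557.0, 125.0], [226.0, 170.0]]
```

View pics/crop3.png

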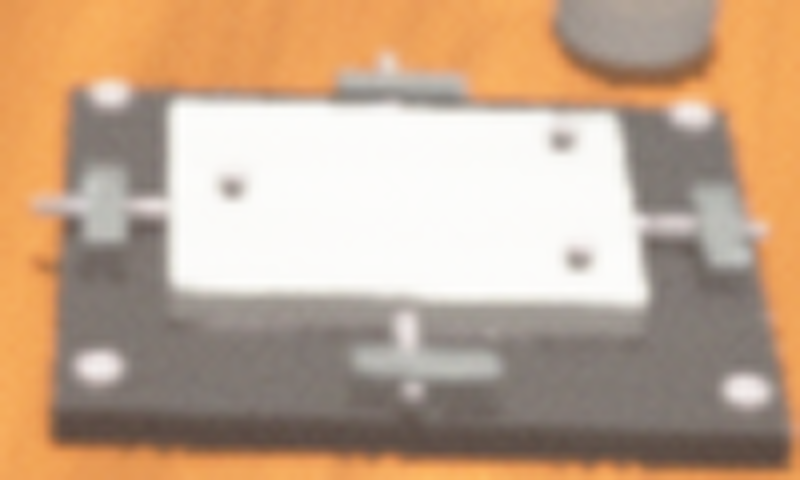

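Seen from the side, the three pins match the top-camera prediction to about 1 mm, so the centre is around (0.4795, -0.239) at a heading near 10°. I'll go down to just above the pin tops.

send_rows:
  motion:
    - [0,0,0.2,1.7,0,12,1]
    - [0,0,0,0,0,15,1]
    - [0,0,0,0,0,15,1]
    - [0,0,0,0,0,12,1]
    - [0,0,0,0,0,7,1]
    - [0,0,0,0,0,3,1]
    - [0,0,0,0,0,2,1]
    - [0,0,0,0,0,0,1]
    - [0,0,0,0,0,0,1]
    - [0,0,0,0,0,0,1]

```text
time_s: 8.2
eef_pos: [0.4809, -0.2397, 0.0589]
eef_rot: [0.0, 0.996, 0.085, 0.0]
wrist_force: [0.2, 0.1, -5.0]
opening: 0.223
grasp_force: 60.4
```

send_rows:
  motion:
    - [0,0,0,0,0,0.6,1]
    - [0,0,0,0,0,0.6,1]
    - [0,0,0,0,0,0.6,1]
    - [0,0,0,0,0,0.6,1]
    - [0,0,0,0,0,0.6,1]
    - [0,0,0,0,0,0,1]
    - [0,0,0,0,0,0,1]
    - [0,0,0,0,0,0,1]
    - [0,0,0,0,0,0,1]
    - [0,0,0,0,0,0,1]

```text
time_s: 9.2
eef_pos: [0.4806, -0.2395, 0.0553]
eef_rot: [0.0, 0.996, 0.085, 0.0]
wrist_force: [-0.7, 0.3, -5.2]
opening: 0.22
grasp_force: 60.4
```

send_rows:
  motion:
    - [0,0,0,0,0,0.5,1]
    - [0,0,0,0,0,0.5,1]
    - [0,0,0,0,0,0.5,1]
    - [0,0,0,0,0,0.5,1]
    - [0,0,0,0,0,0.5,1]
    - [0,0,0,0,0,0,1]
    - [0,0,0,0,0,0,1]
    - [0,0,0,0,0,0,1]
    - [0,0,0,0,0,0,1]
    - [0,0,0,0,0,0,1]

```text
time_s: 10.2
eef_pos: [0.4806, -0.2394, 0.0528]
eef_rot: [0.0, 0.996, 0.085, 0.0]
wrist_force: [-0.2, -0.3, -4.7]
opening: 0.223
grasp_force: 60.4
```

send_rows:
  motion:
    - [0,0,0,0,0,0.4,1]
    - [0,0,0,0,0,0.4,1]
    - [0,0,0,0,0,0.4,1]
    - [0,0,0,0,0,0.3,1]
    - [0,0,0,0,0,0,1]
    - [0,0,0,0,0,0,1]
    - [0,0,0,0,0,0,1]
    - [0,0,0,0,0,0,1]
    - [0,0,0,0,0,0,1]
    - [0,0,0,0,0,0,1]

```text
time_s: 11.2
eef_pos: [0.4806, -0.2394, 0.0513]
eef_rot: [0.0, 0.996, 0.085, -0.0]
wrist_force: [0.4, 0.6, -5.1]
opening: 0.223
grasp_force: 60.4
```

send_rows:
  motion:
    - [0,0,0,0,0,0.4,1]
    - [0,0,0,0,0,0.4,1]
    - [0,0,0,0,0,0.4,1]
    - [0,0,0,0,0,0.3,1]
    - [0,0,0,0,0,0,1]
    - [0,0,0,0,0,0,1]
    - [0,0,0,0,0,0,1]
    - [0,0,0,0,0,0,1]
    - [0,0,0,0,0,0,1]
    - [0,0,0,0,0,0,1]

```text
time_s: 12.2
eef_pos: [0.4806, -0.2394, 0.0498]
eef_rot: [-0.0, 0.996, 0.085, -0.0]
wrist_force: [-0.2, 0.2, -4.8]
opening: 0.228
grasp_force: 60.4
```

send_rows:
  motion:
    - [0,0,0,0,0,0.4,1]
    - [0,0,0,0,0,0.4,1]
    - [0,0,0,0,0,0.4,1]
    - [0,0,0,0,0,0.4,1]
    - [0,0,0,0,0,0.4,1]
    - [0,0,0,0,0,0,1]
    - [0,0,0,0,0,0,1]
    - [0,0,0,0,0,0,1]
    - [0,0,0,0,0,0,1]
    - [0,0,0,0,0,0,1]

```text
time_s: 13.2
eef_pos: [0.4806, -0.2394, 0.0478]
eef_rot: [0.0, 0.996, 0.085, 0.0]
wrist_force: [0.6, 0.2, -4.7]
opening: 0.232
grasp_force: 60.4
```

send_rows:
  motion:
    - [0,0,0,0,0,0.4,1]
    - [0,0,0,0,0,0.4,1]
    - [0,0,0,0,0,0.4,1]
    - [0,0,0,0,0,0.2,1]
    - [0,0,0,0,0,0,1]
    - [0,0,0,0,0,0,1]
    - [0,0,0,0,0,0,1]
    - [0,0,0,0,0,0,1]
    - [0,0,0,0,0,0,1]
    - [0,0,0,0,0,0,1]

```text
time_s: 14.2
eef_pos: [0.4806, -0.2394, 0.0464]
eef_rot: [0.0, 0.996, 0.085, 0.0]
wrist_force: [0.7, 0.2, -4.6]
opening: 0.226
grasp_force: 60.4
```

send_rows:
  motion:
    - [0,0,0,0,0,0.3,1]
    - [0,0,0,0,0,0.3,1]
    - [0,0,0,0,0,0.3,1]
    - [0,0,0,0,0,0.3,1]
    - [0,0,0,0,0,0,1]
    - [0,0,0,0,0,0,1]
    - [0,0,0,0,0,0,1]
    - [0,0,0,0,0,0,1]
    - [0,0,0,0,0,0,1]
    - [0,0,0,0,0,0,1]

```text
time_s: 15.2
eef_pos: [0.4806, -0.2394, 0.0452]
eef_rot: [-0.0, 0.996, 0.085, 0.0]
wrist_force: [-0.0, -0.7, -5.8]
opening: 0.227
grasp_force: 60.5
```

Run:
```python
from bench import ctrl
from h import *
c=ctrl.camera("side");cv2.imwrite("pics/side2.png",cv2.resize(c["color"][125:225,300:420,::-1],None,fx=6,fy=6,interpolation=cv2.INTER_CUBIC))
```

```text
(no output)
```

View pics/side2.png

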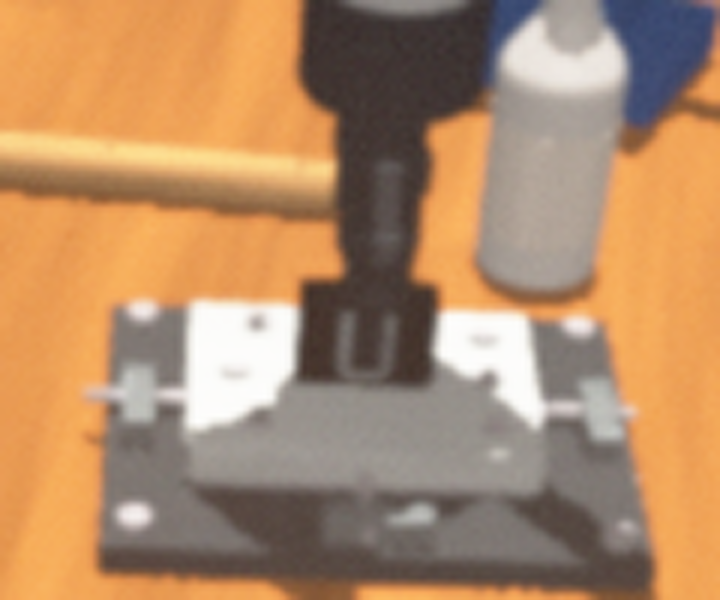

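The crop shows the template down over the jig. Light pin tops fill the holes at (235,373), (483,338) and (498,455), and the height agrees with seated. I'll nudge it down a little to feel for contact.

send_rows:
  motion:
    - [0,0,0,0,0,0.2,1]
    - [0,0,0,0,0,0.2,1]
    - [0,0,0,0,0,0.2,1]
    - [0,0,0,0,0,0,1]
    - [0,0,0,0,0,0,1]
    - [0,0,0,0,0,0,1]
    - [0,0,0,0,0,0,1]
    - [0,0,0,0,0,0,1]
    - [0,0,0,0,0,0,1]
    - [0,0,0,0,0,0,1]

```text
time_s: 16.25
eef_pos: [0.4806, -0.2394, 0.045]
eef_rot: [0.0, 0.996, 0.085, -0.0]
wrist_force: [-3.5, 2.2, 5.6]
opening: 0.228
grasp_force: 61.7
```

Light contact of about 10 N at the seated height, so I'll release and retreat.

send_rows:
  motion:
    - [0,0,0,0,0,-0.2,0.5]
    - [0,0,0,0,0,0,0]
    - [0,0,0,0,0,0,-0.5]
    - [0,0,0,0,0,0,-1]
    - [0,0,0,0,0,0,-1]
    - [0,0,0,0,0,0,-1]
    - [0,0,0,0,0,0,-1]
    - [0,0,0,0,0,0,-1]
    - [0,0,0,0,0,0,-1]
    - [0,0,0,0,0,0,-1]

```text
time_s: 17.25
eef_pos: [0.4805, -0.2394, 0.0448]
eef_rot: [-0.0, 0.996, 0.085, -0.0]
wrist_force: [0.4, -0.3, 0.6]
opening: 1.001
grasp_force: 0.0
```

send_rows:
  motion:
    - [0,0,0,0,0,-5,-1]
    - [0,0,0,0,0,-15,-1]
    - [0,0,0,0,0,-25,-1]
    - [0,0,0,0,0,-30,-1]
    - [0,0,0,0,0,-30,-1]
    - [0,0,0,0,0,-30,-1]
    - [0,0,0,0,0,-20,-1]
    - [0,0,0,0,0,-5,-1]
    - [0,0,0,0,0,0,-1]
    - [0,0,0,0,0,0,-1]

```text
time_s: 18.25
eef_pos: [0.48, -0.239, 0.2039]
eef_rot: [-0.001, 0.996, 0.085, -0.001]
wrist_force: [0.7, -0.3, 0.5]
opening: 0.999
grasp_force: 0.0
```

Run:
```python
from bench import ctrl
from h import *
o=ctrl.get_obs();print(o["time_s"],o["eef_pos"],o["opening"])
c=ctrl.camera("side");cv2.imwrite("pics/side3.png",cv2.resize(c["color"][135:225,300:420,::-1],None,fx=6,fy=6,interpolation=cv2.INTER_CUBIC))
# height over the plate's visible lit top
E,K=c["extrinsics"],c["mtx"];v,u=np.mgrid[165:215,325:400];z=c["z_map"][165:215,325:400]
P=(np.stack([(u-K[0,2])/K[0,0]*z,(v-K[1,2])/K[1,1]*z,z],-1).reshape(-1,3))@E[:3,:3].T+E[:3,3]
d=P[:,:2]-[.4806,-.2394];t=np.radians(9.75);x=d@[np.cos(t),np.sin(t)];y=d@[-np.sin(t),np.cos(t)]
for n,m in dict(xp=(x>.035),xm=(x<-.035),yp=(y>.02),ym=(y<-.02)).items():
    m=m&(abs(x)<.07)&(abs(y)<.05)&(P[:,2]<.06);print(n,m.sum(),np.median(P[m,2]).round(4))
```

```text
18.25 [ 0.48000595 -0.23900096  0.20389847] 0.9992479273707596
xp 284 0.0366
xm 272 0.0367
yp 364 0.0365
ym 174 0.0365
```

View pics/side3.png

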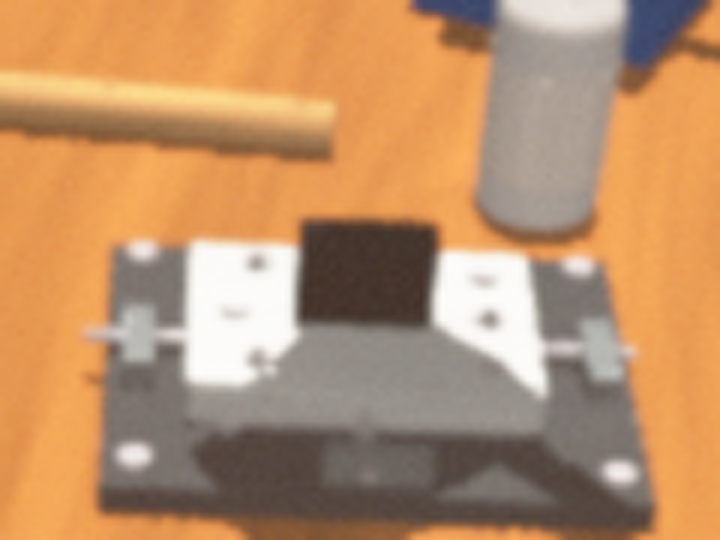

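The plate is flat, its top at 36.6 mm on all sides (36 mm is fully home). Pin tops fill the holes at (235,312) and (483,280), and the gripper is clear. Handing in.

```bash
python3 -c "
from bench import ctrl
print(ctrl.hand_in())"
```

```text
the job is handed in; nothing more can be done
None
```

The drill template sits flat on the blank over its three pins (plate top measured at 36.6 mm, 36 mm being fully home), it has been released with the gripper clear, and the job was handed in at about 18 s; the hand-in call returned no verdict.

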